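# Open the slide gate of the red-handled ball hopper

### The job

Draw the slide gate of the grinding-ball hopper with the red handle straight out until it hits its end stop, so that the steel ball drops through into the tray below, then let go. Leave the blue-handled hopper's gate shut.

Things in the scene. Friction and masses are not known exactly. Their poses are not given: they have to be found in the camera images.
- red_handle (a point): Grip centre of the red handle: upright tab 14 mm thick (its y), 28 mm long (its x), on the outer end of a flat steel gate plate; 22 mm below the tab's top, 26 mm above the plate. z is up; -x is the way the gate draws out, roughly toward the robot. Moves with the gate; 130 mm from the hopper's middle when shut. Rails and end-stop bridge come within 29 mm on the +x side, up to 86 mm high.
- red_gate (a joint): How far the red-handled gate is drawn out, in m: 0 = shut, 0.055 = against its end stop. Starts at 0 to 0.010, slides with about 2.5 N of friction, stays where left. Its hopper is fixed to the worktop, 100 mm square, 142 mm high.
- blue_gate (a joint): How far the blue-handled gate is drawn out, in m, in the same way; starts at 0 to 0.010, to be left alone. Its hopper is like the red-handled one but for the handle's colour; either may be the left one. A tall gas cylinder stands at the back between the two: swing the arm round in front of it.
- red_ball: steel grinding ball, 26 mm in diameter, origin at its centre, lying on the gate in the red-handled hopper's open-topped 44 mm square chute. It falls about 65 mm by itself into the tray under the chute once the gate is drawn out far enough.

How it is judged:
By the outcome, as a careful person would: the job done as asked, in the order asked, and still so for the second after the job is handed in, with the robot touching nothing.
It also fails if it takes over 27 s, if anything falls off the work surface, if the arm or the gripper's body presses on something with over 40 N, if the wrist force passes 120 N, or if a joint passes its speed limit or range.

### The arm

A 7-joint arm with a two-finger parallel gripper is mounted at the origin on a cart in front of the work surface, level with it; the furniture and walls round the work are solid. World frame = base frame: x ahead of the robot, y to its left, z up, the work surface at z = 0. Lengths are in m, angles in rad, forces in N, time in s.
With the tool pointing down it reaches from about 0.4 to 0.85 m from the base axis. Payload 10.4 kg.
Tool frame: the origin (TCP) lies on the centre line of the jaws, within the pads' length; the fingertips stand 11 mm ahead of it and the grasp point (between the pads) lies 8 mm behind it (env.tcp_to_tips is the distance from the TCP to the fingertips, in m); z points along the fingers, y is the line along which they close (so a half turn about z gives the same grasp; the last joint's range is limited). The gripper opens to 85 mm and grips with 20 to 120 N. Pads are 22 mm wide; open, the fingers measure 114 mm over their backs; the gripper's body (76 mm by 85 mm) begins 54 mm behind the grasp point. The pads swing forward as they close: fully open they stand 13 mm farther back than shut.
Start: joints at [-1.155, 0.332, -0.065, 1.46, 0.022, 1.35, -0.088], TCP at [0.266, 0.566, 0.219] pointing down, gripper open.
Joint ranges: [-2.6, 2.6], [-0.5, 2.12], [-1.47, 1.34], [0.16, 2.42], [-1.27, 4.41], [0.06, 2.06], [-2.6, 2.6]. Speed limits (rad/s): [2.22, 2.22, 2.79, 2.79, 3.14, 3.14, 3.14].

### API

Orientations are given as a unit quaternion [w, x, y, z].
In Python, from cell import env, imaging gives the robot as it stands.
- The arm moves only by the tool play_rows, never from a script. Its argument "moves" is a list of rows, each a list of 5 numbers: the opening, from 0 (shut) to 1 (fully open), then the shift along the tool's x, y, z in m, then the turn about the tool's z in rad. In form: [[hand, dx, dy, dz, spin], ...]. A call has 1 to 10 rows; each row shifts and turns the commanded pose from where the row before left it, along the tool's axes as they then stand; what a row does not reach is not made up. A row lasts 1/8 s, in which the tool goes at most 62.5 mm and 10.7 degrees, less where a joint would pass 70% of its speed; a pose out of reach is approached as far as the arm can. A call with a gripper value outside its range is refused whole. The fingers move at their own pace and stop on an object; the grip force is fixed at half the most. Time passes only in rows, so rows that do not move let the fingers close. It gives the time, the measured TCP pose, the force, the opening and the grip force at its end, in the units of the state.
- env.read_state(): the state, without advancing time (a new reading comes with each control period).
- imaging.snapshot(name): name is "side" or "top" or "wrist"; returns (picture, depth): 400x640x3 uint8, blue, green, red; 400x640 float32, m along the optical axis (not along the pixel's ray), 0 where there is no reading.
- imaging.camera_info(name): a dict with "camera_matrix" (3x3 intrinsics, pixels), "world_from_camera" (4x4, takes a point from camera to world coordinates). Camera axes: x right, y down, z forward; pixel columns grow to the right and rows downward; lengths in m; the calibration is good to about 2 mm. A picture is of the moment at which its call begins: read the wrist's pose just before it. camera_info takes no time and is no camera call; for the wrist camera it gives the pose at the moment of the call.
- env.job_done(): hands the job in; it is judged then, once.
The state is a dict: "time": time; "joint_positions": joint angles; "qd": joint speeds; "tau": joint torques, N m; "ee_pos": TCP position; "orientation": TCP orientation; "ft_force": force on the tool from outside, world axes, zero at the start; "wrist_torque": the same for the moment, N m; "gripper_width": opening from 0.0 (shut) to 1.0 (fully open); "finger_force": force on a finger pad.
Only numpy, scipy, OpenCV 4.12 (cv2) and the standard library are available. Lean on these libraries where they do the work, as an engineer would, in place of code of your own. Each camera call takes 0.05 s, during which the arm holds its last target. There are 200 camera calls.

## Working session

There is one attempt and no reset: what is moved stays moved. The work goes in short steps, Python scripts to look and compute and a tool call to move; the robot and the scene stay as the last step left them, time stands still between calls to the robot, and variables do not carry over. Pictures are saved under pics/ and viewed, at most 10 in all, crops included, and the job is handed in when it is done.

Besides the shell and the picture viewer there is one more tool, called after "Request:" in YAML: its name, and indented under it one key for each argument. play_rows: Moves the arm, as the interface text tells. Its arguments: {"type":"object","properties":{"moves":{"type":"array"}},"required":["moves"]}

```bash
mkdir -p pics; cat > h.py <<'E'
import numpy as np,cv2
from cell import env,imaging
def cloud(n):
    p,d=imaging.snapshot(n);c=imaging.camera_info(n)
    K=np.array(c["camera_matrix"]);T=np.array(c["world_from_camera"])
    v,u=np.mgrid[:d.shape[0],:d.shape[1]]
    P=np.stack([(u-K[0,2])/K[0,0]*d,(v-K[1,2])/K[1,1]*d,d],-1)@T[:3,:3].T+T[:3,3]
    P[d==0]=np.nan
    return p,P
def masks(p):
    h=cv2.cvtColor(p,cv2.COLOR_BGR2HSV);H,S,V=[h[...,i].astype(int) for i in range(3)]
    ok=(S>120)&(V>60)
    return {"red":ok&((H<8)|(H>172)),"blue":ok&(H>100)&(H<130)}
E
python3 - <<'E'
from h import *
s=env.read_state();print(s["time"],s["ee_pos"],s["orientation"],s["gripper_width"],env.tcp_to_tips)
for n in("top","side"):
    p,P=cloud(n);cv2.imwrite(f"pics/{n}0.png",p)
    for k,m in masks(p).items():
        l=cv2.connectedComponentsWithStats(m.astype(np.uint8))
        for i in range(1,l[0]):
            if l[2][i,4]>25:
                Q=P[l[1]==i];print(n,k,l[3][i].round(),l[2][i,4],np.nanpercentile(Q,[3,50,97],axis=0).round(3).tolist())
E
```

```text
0.0 [0.26535736 0.56542293 0.21850995] [-1.25279162e-04  2.17636944e-01  9.76029525e-01 -7.14846037e-04] 0.9996703859130732 0.011
top red [196. 241.] 114 [[0.456, 0.313, 0.076], [0.47, 0.32, 0.12], [0.485, 0.328, 0.125]]
top blue [613. 135.] 3511 [[0.591, -0.502, 0.308], [0.668, -0.461, 0.311], [0.733, -0.391, 0.313]]
top blue [242. 125.] 142 [[0.631, 0.164, 0.423], [0.64, 0.173, 0.426], [0.648, 0.185, 0.428]]
top blue [583. 153.] 296 [[0.597, -0.422, 0.308], [0.63, -0.404, 0.311], [0.668, -0.384, 0.313]]
top blue [312. 201.] 49 [[0.556, 0.063, 0.044], [0.565, 0.07, 0.047], [0.572, 0.077, 0.05]]
top blue [415. 229.] 68 [[0.487, -0.158, 0.097], [0.5, -0.153, 0.121], [0.513, -0.146, 0.124]]
side red [63. 81.] 773 [[0.616, 0.568, 0.406], [0.625, 0.593, 0.411], [0.654, 0.599, 0.415]]
side red [ 75. 140.] 675 [[0.616, 0.565, 0.355], [0.627, 0.593, 0.36], [0.654, 0.6, 0.365]]
side red [163. 160.] 297 [[0.508, 0.61, 0.343], [0.518, 0.622, 0.354], [0.533, 0.625, 0.367]]
side red [217. 154.] 47 [[0.507, 0.546, 0.343], [0.511, 0.554, 0.345], [0.514, 0.558, 0.349]]
side red [161. 171.] 109 [[0.
[... 215 characters left out ...]
0.622, 0.341], [0.538, 0.625, 0.35]]
side red [197. 180.] 420 [[0.525, 0.539, 0.308], [0.535, 0.553, 0.319], [0.545, 0.559, 0.331]]
side red [327. 287.] 510 [[0.458, 0.323, 0.077], [0.469, 0.329, 0.099], [0.481, 0.332, 0.122]]
side red [ 91. 301.] 2081 [[0.564, 0.642, 0.222], [0.579, 0.655, 0.242], [0.603, 0.658, 0.258]]
side red [ 86. 306.] 71 [[0.582, 0.653, 0.232], [0.586, 0.654, 0.237], [0.59, 0.655, 0.24]]
side red [194. 334.] 42 [[0.535, 0.578, 0.168], [0.538, 0.582, 0.171], [0.54, 0.583, 0.174]]
side blue [252.  70.] 321 [[0.626, 0.12, 0.388], [0.639, 0.189, 0.413], [0.653, 0.197, 0.427]]
side blue [322. 112.] 506 [[0.611, -0.451, 0.21], [0.679, -0.377, 0.286], [0.701, -0.368, 0.311]]
```

View pics/top0.png

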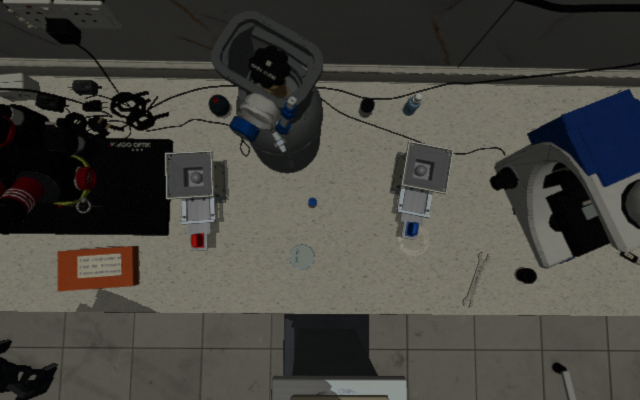

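View pics/side0.png

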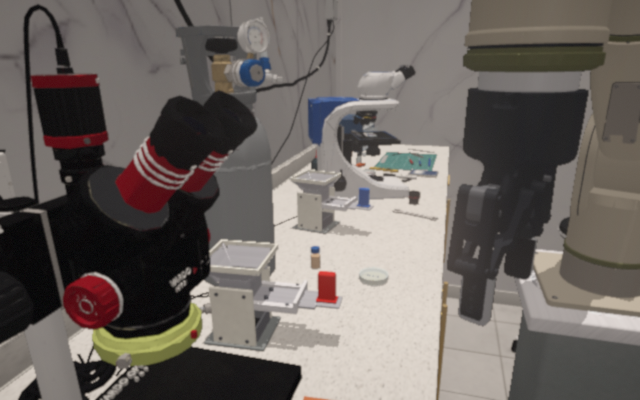

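```bash
python3 - <<'E'
from h import *
from scipy.spatial.transform import Rotation as R
p,P=cloud("top")
m=masks(p)["red"]&(np.abs(P[...,0]-.47)<.04)&(np.abs(P[...,1]-.32)<.04)&(P[...,2]>.115)
print(cv2.minAreaRect(P[m][:,:2].astype(np.float32)*1000),np.nanmedian(P[m],0))
# hopper top
h=(np.abs(P[...,2]-.142)<.008)&(np.abs(P[...,0]-.6)<.12)&(np.abs(P[...,1]-.36)<.14)
print(h.sum(),cv2.minAreaRect(P[h][:,:2].astype(np.float32)*1000))
s=env.read_state();q=s["orientation"];print(R.from_quat([q[1],q[2],q[3],q[0]]).as_matrix().round(3))
E
```

```text
((471.6737060546875, 322.738037109375), (25.530803680419922, 11.785399436950684), 0.650174081325531) [0.47165837 0.32171314 0.12143609]
408 ((610.3451538085938, 333.3128967285156), (99.96383666992188, 100.09461212158203), 4.609466552734375)
[[-0.905  0.425 -0.   ]
 [ 0.425  0.905 -0.001]
 [-0.    -0.001 -1.   ]]
```

The red-handled hopper is the left one. In the top view its handle is at (197,241) and the blue one at (412,229). The red tab's top is at about (0.472, 0.322, 0.122), with a yaw of about 4.6°. That agrees with the hopper centre at (0.610, 0.333), 139 mm away. The next move goes above it.

Request:
play_rows:
  moves:
    - [1,-0.036,-0.0165,0,0]
    - [1,-0.036,-0.0165,0,0]
    - [1,-0.036,-0.0165,0,0]
    - [1,-0.036,-0.0165,0,0]
    - [1,-0.036,-0.0165,0,0]
    - [1,-0.036,-0.0165,0,0]
    - [1,-0.036,-0.0165,0,0]
    - [1,-0.036,-0.0165,0,0]

```text
time: 1.15
ee_pos: [0.4708, 0.3228, 0.2192]
orientation: [-0.0, 0.218, 0.976, -0.0]
ft_force: [-0.5, 0.3, 0.0]
gripper_width: 0.996
finger_force: 0.0
```

Request:
play_rows:
  moves:
    - [1,0,0,0,-0.13]
    - [1,0,0,0,-0.13]
    - [1,0,0,0,-0.13]
    - [1,0,0,0,-0.13]
    - [1,0,0,0,0]
    - [1,0,0,0,0]

```text
time: 1.9
ee_pos: [0.4701, 0.3239, 0.2192]
orientation: [-0.0, -0.039, 0.999, -0.0]
ft_force: [0.2, -0.8, -0.0]
gripper_width: 0.996
finger_force: 0.0
```

```bash
cat > look.py <<'E'
from h import *
import sys
from scipy.spatial.transform import Rotation as R
s=env.read_state();q=s["orientation"];M=R.from_quat([q[1],q[2],q[3],q[0]]).as_matrix();t=np.array(s["ee_pos"])
print(s["time"],t.round(4),M.round(3).tolist(),s["ft_force"],s["gripper_width"])
for n in("wrist","top"):
    p,P=cloud(n);cv2.imwrite(f"pics/{n}{sys.argv[1]}.png",p)
    m=masks(p)["red"]&(np.abs(P[...,0]-.45)<.09)&(np.abs(P[...,1]-.32)<.05)&(P[...,2]>.115)&(P[...,2]<.13)
    if m.sum()>10:
        r=cv2.minAreaRect(P[m][:,:2].astype(np.float32)*1000);c=np.array([*r[0],1000*np.nanmedian(P[m][:,2])])/1000
        print(n,m.sum(),r,c,"in tool",(M.T@(c-t)).round(4))
    h=(np.abs(P[...,2]-.142)<.008)&(np.abs(P[...,0]-.61)<.08)&(np.abs(P[...,1]-.333)<.08)
    if h.sum()>50: print(n,"hopper",cv2.minAreaRect(P[h][:,:2].astype(np.float32)*1000))
E
python3 look.py 1
```

```text
1.9 [0.4701 0.3239 0.2192] [[-0.997, -0.078, -0.0], [-0.078, 0.997, -0.0], [0.0, -0.0, -1.0]] [ 0.19753033 -0.80221242 -0.02305278] 0.996458763214131
wrist 445 ((470.61737060546875, 321.6855773925781), (26.80289077758789, 13.653722763061523), 4.156576156616211) [0.47061737 0.32168558 0.12237409] in tool [-0.0004 -0.0022  0.0968]
wrist hopper ((583.2393188476562, 329.969482421875), (45.54014587402344, 99.65562438964844), 4.225894451141357)
top hopper ((610.55859375, 333.3148498535156), (99.47657775878906, 99.7657699584961), 4.179043769836426)
```

Request:
play_rows:
  moves:
    - [1,0.001,-0.002,0.03,0]
    - [1,0,0,0.03,0]
    - [1,0,0,0.03,0]
    - [1,0,0,0.02,0]
    - [1,0,0,0.014,0]
    - [1,0,0,0,0]
    - [1,0,0,0,0]

```text
time: 2.88
ee_pos: [0.4698, 0.3223, 0.0962]
orientation: [0.001, -0.04, 0.999, 0.0]
ft_force: [0.1, -0.1, 0.4]
gripper_width: 0.996
finger_force: 0.0
```

Request:
play_rows:
  moves:
    - [0,0,0,0,0]
    - [0,0,0,0,0]
    - [0,0,0,0,0]
    - [0,0,0,0,0]
    - [0,0,0,0,0]
    - [0,0,0,0,0]
    - [0,0,0,0,0]
    - [0,0,0,0,0]
    - [0,0,0,0,0]
    - [0,0,0,0,0]

```text
time: 4.12
ee_pos: [0.4694, 0.3219, 0.0956]
orientation: [0.0, -0.041, 0.999, 0.0]
ft_force: [-1.5, -0.9, 3.7]
gripper_width: 0.143
finger_force: 60.5
```

Request:
play_rows:
  moves:
    - [0,0.007,0,0,0]
    - [0,0.007,0,0,0]
    - [0,0.007,0,0,0]
    - [0,0.007,0,0,0]
    - [0,0.007,0,0,0]
    - [0,0.005,0,0,0]
    - [0,0,0,0,0]
    - [0,0,0,0,0]

```text
time: 5.12
ee_pos: [0.4285, 0.3189, 0.0955]
orientation: [-0.001, -0.041, 0.999, 0.0]
ft_force: [-1.9, -0.8, 8.9]
gripper_width: 0.148
finger_force: 61.1
```

Request:
play_rows:
  moves:
    - [0,0.002,0,0,0]
    - [0,0.002,0,0,0]
    - [0,0.002,0,0,0]
    - [0,0,0,0,0]

```text
time: 5.62
ee_pos: [0.4244, 0.3185, 0.0956]
orientation: [0.001, -0.04, 0.999, 0.001]
ft_force: [7.2, 3.3, 1.7]
gripper_width: 0.143
finger_force: 60.0
```

Request:
play_rows:
  moves:
    - [0,0.002,0,0,0]
    - [0,0.002,0,0,0]
    - [0,0,0,0,0]

```text
time: 6.0
ee_pos: [0.4243, 0.3185, 0.0956]
orientation: [0.005, -0.04, 0.999, 0.002]
ft_force: [27.1, 9.1, -13.9]
gripper_width: 0.142
finger_force: 59.1
```

```bash
python3 look.py 2
```

```text
6.0 [0.4243 0.3185 0.0956] [[-0.997, -0.079, 0.009], [-0.079, 0.997, 0.004], [-0.009, 0.003, -1.0]] [ 27.07202129   9.14303225 -13.94910516] 0.14240371048206754
wrist 1344 ((425.26373291015625, 317.8494873046875), (27.045440673828125, 12.43160343170166), 4.39804220199585) [0.42526373 0.31784949 0.12247444] in tool [-0.0012 -0.0006 -0.0268]
top hopper ((610.478759765625, 333.1995849609375), (99.7646713256836, 99.96048736572266), 4.38120174407959)
```

The gate no longer moves (27 N at the stop), and the handle is about 185.5 mm from the hopper's middle, which matches 130 + 55 mm. I'll take off the load, then release.

Request:
play_rows:
  moves:
    - [0,-0.003,0,0,0]
    - [0,0,0,0,0]

```text
time: 6.35
ee_pos: [0.4244, 0.3185, 0.0956]
orientation: [0.002, -0.04, 0.999, 0.001]
ft_force: [11.2, 3.1, -1.0]
gripper_width: 0.142
finger_force: 60.8
```

Request:
play_rows:
  moves:
    - [1,0,0,0,0]
    - [1,0,0,0,0]
    - [1,0,0,0,0]
    - [1,0,0,0,0]
    - [1,0,0,0,0]
    - [1,0,0,0,0]
    - [1,0,0,0,0]
    - [1,0,0,0,0]

```text
time: 7.35
ee_pos: [0.4225, 0.3181, 0.0953]
orientation: [0.0, -0.041, 0.999, 0.0]
ft_force: [0.4, 0.1, 0.4]
gripper_width: 1.001
finger_force: 0.0
```

Request:
play_rows:
  moves:
    - [1,0,0,-0.02,0]
    - [1,0,0,-0.03,0]
    - [1,0,0,-0.03,0]
    - [1,0,0,-0.03,0]
    - [1,0,0,-0.03,0]
    - [1,0,0,0,0]
    - [1,0,0,0,0]

```text
time: 8.22
ee_pos: [0.4223, 0.3179, 0.2347]
orientation: [-0.0, -0.041, 0.999, -0.0]
ft_force: [0.2, 0.3, -0.9]
gripper_width: 1.002
finger_force: 0.0
```

```bash
python3 look.py 3; python3 - <<'E'
from h import *
p=cv2.imread("pics/top3.png");w=cv2.imread("pics/wrist3.png")
a=cv2.resize(p[130:260,140:240],None,fx=3,fy=3,interpolation=cv2.INTER_CUBIC)
b=cv2.resize(w,(480,300));H=390
cv2.imwrite("pics/chk.png",np.hstack([a,cv2.copyMakeBorder(b,0,90,0,0,cv2.BORDER_CONSTANT)]))
_,P=cloud("top")
m=(np.hypot(P[...,0]-.6105,P[...,1]-.333)<.011)
print("chute z",np.nanpercentile(P[m][:,2],[5,50,95]).round(3))
m=(np.hypot(P[...,0]-.635,P[...,1]+.19)<.2)&(abs(P[...,2]-.142)<.008)
print("blue hopper",cv2.minAreaRect(P[m][:,:2].astype(np.float32)*1000))
E
```

```text
8.225 [0.4223 0.3179 0.2347] [[-0.997, -0.081, -0.001], [-0.081, 0.997, -0.0], [0.001, -0.0, -1.0]] [ 0.17906008  0.27504194 -0.85883653] 1.001598241828524
wrist 390 ((425.6924743652344, 317.96722412109375), (26.796701431274414, 13.467742919921875), 4.56463098526001) [0.42569247 0.31796722 0.12215745] in tool [-0.0035 -0.0002  0.1125]
wrist hopper ((563.6882934570312, 328.2750244140625), (7.390446662902832, 99.70081329345703), 4.799487590789795)
top 25 ((433.6958312988281, 320.8916015625), (11.917057991027832, 8.472234725952148), 89.80697631835938) [0.43369583 0.3208916  0.12083154] in tool [-0.0117  0.0021  0.1138]
top hopper ((610.2997436523438, 333.1012268066406), (99.8434829711914, 99.85908508300781), 4.269306182861328)
chute z [0.007 0.011 0.034]
blue hopper ((628.6146240234375, -255.0613250732422), (268.6596984863281, 109.12722778320312), 86.58393096923828)
```

View pics/chk.png

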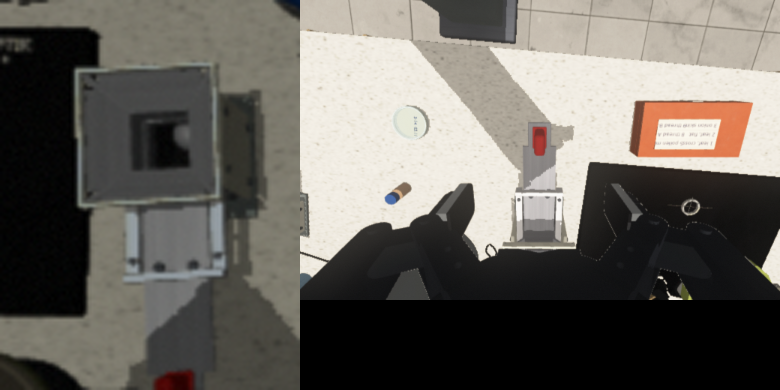

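The crop shows the chute open (centre near (165,140)). The ball is at its right side, low in the tray: heights inside the chute run from 0.007 to 0.034 m. The red handle stayed at the stop, 185 mm from the hopper's middle, and the gripper is clear of it.

```bash
python3 -c "
from cell import env
print(env.job_done())"
```

```text
the job is handed in; nothing more can be done
None
```

I drew the red-handled gate out to its end stop, the ball dropped into the tray, and I let go of the handle; the blue-handled gate was not touched, and the job is handed in at about 8.3 s.

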